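# Unclamp the finished shaft and stand it in the shaft stand

## Task

The turned shaft in the V-block fixture is finished: open the toggle clamp fully by pushing its upright handle right over away from the shaft, and leave it open. Then lift the shaft out of the V-blocks and stand it upright in the empty hole of the wooden stand, plain journal end down like the other two and threaded end up, lowered (not dropped) until its shoulder sits fully down on the wood, and let go. Do not disturb the other shafts, the jar or the file.

Things in the scene. Friction and masses are not known exactly. Their poses are not given: they have to be found in the camera images.
- fixture: grey base plate bolted to the bench, 16 mm thick, with two V-blocks and a toggle clamp. Origin on the bench under the middle of the clamped shaft; x runs along the shaft, away from the robot, z up. Plate x -100 to 100, y -135 to 50 mm. V-blocks: 25 mm thick, 62 wide, centred at x = -46.5 and 46.5 mm, tops 60 mm up; 68 mm free between them. Shaft axis 56 mm up.
- handle_grip (a point): point on the axis of the clamp handle's round black grip, 18 mm below its top; the grip is 68 mm long, 20 mm thick. In the fixture frame (x, y, z mm) it stands at (43, -66, 179) when clamped and travels in an arc by (43, -93, 175), (43, -127, 155) to (43, -143, 131) when fully open, the handle then leaning 1.0 rad from upright towards -y. Pushed in -y with about 3 N; it stays where it is left.
- clamp_arm (a joint): angle of the clamp's hold-down arm, linked to the handle: 0 = level, its pad on the shaft, locked; about 1.57 rad = upright, fully open. The arm lies across the shaft at fixture x = 43 mm, hinged at y = -66 mm, 91 mm above the bench; open, its end stands 170 mm above the bench. It cannot be lifted while the handle is upright.
- shaft: finished stepped steel shaft, 180 mm long, about 0.6 kg, lying in the V-blocks, foot away from the robot. Origin at the centre of the foot (journal's end face); x axis from the foot to the threaded end. Plain journal 18 mm diameter from 0 to 45 mm (2 mm chamfer at the foot), body 28 mm diameter from 45 to 150 mm, thread 16 mm diameter from 150 to 180 mm. Centre of mass about 93 mm from the foot.
- shaft_mid (a point): middle of the shaft's 28 mm body, on its axis, 97.5 mm from the foot; it lies midway between the V-blocks at the start.
- stand: fixed wooden block, 80 (x) x 224 (y) x 55 (z) mm, origin at the centre of its underside, x roughly away from the robot. Three upright holes along y at -80, 0, 80 mm, 21 mm diameter, 50 mm deep, 1.5 mm chamfer. Two hold finished shafts, standing 135 mm proud; one, any of the three, is empty. A seated shaft's body shoulder rests on the wood, its foot 10 mm above the bench.
- hole_left (a point): centre of the mouth of the stand's hole at stand y = +80 mm, 55 mm above the bench
- hole_mid (a point): centre of the mouth of the stand's middle hole, 55 mm above the bench
- hole_right (a point): centre of the mouth of the stand's hole at stand y = -80 mm, 55 mm above the bench
- done_a: a finished shaft standing loose in one hole of the stand; origin at the centre of its foot, z up along it. Bystander.
- done_b: another finished shaft standing loose in another hole of the stand; origin at the centre of its foot, z up along it. Bystander.
- jar: closed amber glass jar with steel lid, 72 mm diameter, 85 mm high, origin at the centre of its underside. Bystander.
- file: flat hand file with wooden handle, 240 mm long, 25 mm high, lying on the bench; x along it from the handle to the point. Bystander.
Things that resemble listed ones, but are neither listed nor needed, are in the scene too. Leave any blue or red look-alike of the shaft alone. Of the things like the stand, leave any that is green; of the rest the larger one is meant.

How it is judged:
By the outcome, as a careful person would: the job done as asked, in the order asked, and still so for the second after the job is handed in, with the robot touching nothing.
It also fails if it takes over 67 s, if anything falls off the work surface, if the arm or the gripper's body presses on something with over 40 N, if the wrist force passes 120 N, or if a joint passes its speed limit or range.

## Robot

A 6-joint arm with a two-finger parallel gripper is mounted at the origin on the work surface. World frame = base frame: x ahead of the robot, y to its left, z up, the work surface at z = 0. Lengths are in mm, angles in rad, forces in N, time in s.
With the tool pointing down it reaches from about 275 to 825 mm from the base axis. Payload 4.9 kg.
Tool frame: the origin (TCP) lies at the very end of the fingers, on their centre line; the grasp point (between the pads) lies 19 mm behind it; z points along the fingers, y is the direction in which the jaws open and shut (so a half turn about z gives the same grasp; the last joint's range is limited). The gripper opens to 85 mm and grips with 20 to 120 N. Pads are 22 mm wide; open, the fingers measure 114 mm over their backs; the gripper's body (76 mm by 85 mm) begins 54 mm behind the grasp point. The pads swing forward as they close: fully open they stand 13 mm farther back than shut.
Start: joints at [1.14, 0.326, -0.193, 1.052, 0, 1.437], TCP at [160.848, 525.972, 231.281] pointing down, gripper open.
Joint ranges: [-2.65, 2.65], [-0.97, 1.79], [-1.3, 1.35], [-1.93, 2.1], [-1.47, 1.37], [-3.14, 3.14]. Speed limits (rad/s): [2.57, 2.57, 3.14, 3.14, 3.14, 3.14].

## Interface

Orientations are given as [roll, pitch, yaw] about the fixed x, y, z axes, in that order (R = Rz(yaw) Ry(pitch) Rx(roll)).
In Python, from bench import bot, solve_ik, imaging gives the robot as it stands. Calls block until the motion is done:
- bot.move_ptp(position, orientation): joint-space move of the TCP to a pose.
- bot.movel(position, rot=None, max_speed=150, threshold=None): straight line of the TCP; rot=None keeps the orientation; max_speed is the mean speed in mm/s. With threshold (N) it stops when the force on the tool has changed by that much, and returns True; else False.
- bot.move_j(angles): joint-space move.
- bot.grip(opening, effort=None): opening from 0.0 (shut) to 1.0 (fully open); effort is the grip in N (None keeps the last); returns when the fingers have stopped.
- bot.dwell(seconds).
- solve_ik(position, orientation): joint angles nearest the present ones, or None.
- bot.get_state(): the state.
- imaging.capture(name): name is "scene" or "top" or "wrist"; returns the picture (400x640x3 uint8, blue, green, red); there is no depth.
- imaging.camera_model(name): a dict with "K" (3x3 intrinsics, pixels), "position" and "rotation" of the camera in the world. Camera axes: x right, y up, looking along -z (the intrinsics and any distortion apply to the point x, -y, -z); pixel columns grow to the right and rows downward; lengths in mm; the calibration is good to about 2 mm. A picture is of the moment at which its call begins: read the wrist's pose just before it. camera_model takes no time and is no camera call; for the wrist camera it gives the pose at the moment of the call.
A pose or a line that the arm cannot do raises bot.IKError and nothing moves.
- bot.sign_off(): hands the job in, once; it reports no verdict.
The state is a dict: "t": time; "qpos": joint angles; "joint_velocities": joint speeds; "effort": joint torques, N m; "tcp_pos": TCP position; "orientation": TCP orientation; "contact_force": force on the tool from outside, world axes, zero at the start; "wrist_torque": the same for the moment, N m; "opening": opening from 0.0 (shut) to 1.0 (fully open).
Only numpy, scipy, OpenCV 4.12 (cv2) and the standard library are available. Lean on these libraries where they do the work, as an engineer would, in place of code of your own. Each camera call takes 0.05 s, during which the arm holds its last target.

## Working session

There is one attempt and no reset: what is moved stays moved. The work goes in short steps, each a Python script; the robot and the scene stay as the last script left them, time stands still between calls to the robot, and variables do not carry over. Pictures are saved under pics/ and viewed, and the job is handed in when it is done.

```bash
ls; mkdir -p pics; python3 - <<'E'
from bench import bot, imaging
import cv2
s=bot.get_state(); print(s['t'],s['tcp_pos'],s['orientation'],s['opening'])
for n in ("scene","top","wrist"):
    m=imaging.camera_model(n); print(n,m)
    cv2.imwrite(f"pics/{n}0.png",imaging.capture(n))
E
```

```text
pics
0.0 [160.59624915 525.41728104 230.50354848] [-3.13989043e+00 -2.09523847e-04  2.84478339e+00] 0.9992994895088954
scene {'K': array([[393.29007853,   0.        , 325.98445117],
       [  0.        , 393.29007853, 201.26314051],
       [  0.        ,   0.        ,   1.        ]]), 'position': array([1387.23793856, -484.19281149,  945.33776582]), 'rotation': array([ 0.86046497, -0.01624055,  0.9897812 ])}
top {'K': array([[501.28871271,   0.        , 314.87088971],
       [  0.        , 501.28871271, 202.16461099],
       [  0.        ,   0.        ,   1.        ]]), 'position': array([ 492.73029262,   36.93096042, 1528.45430257]), 'rotation': array([ 0.06284412,  0.02354957, -1.59542454])}
wrist {'K': array([[352.7604231 ,   0.        , 317.52538688],
       [  0.        , 352.7604231 , 203.42533602],
       [  0.        ,   0.        ,   1.        ]]), 'position': array([ 89.48391253, 547.57318637, 374.18097939]), 'rotation': array([-0.29558503,  0.00200951,  1.27377628])}
```

View pics/scene0.png

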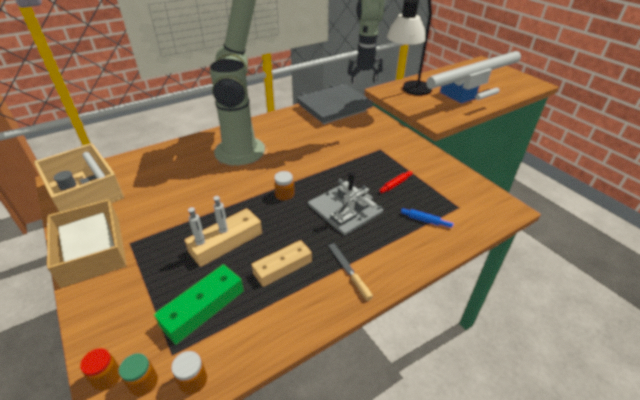

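View pics/top0.png

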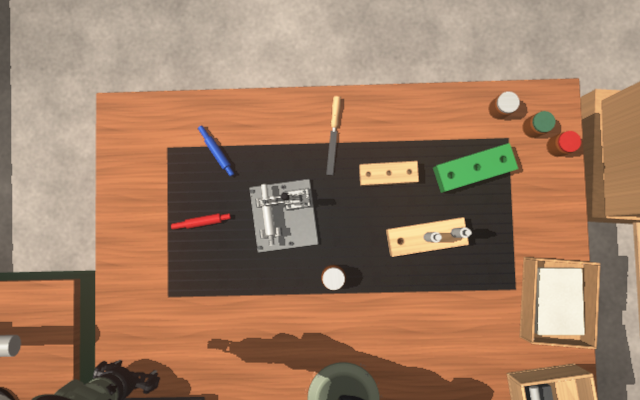

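View pics/wrist0.png

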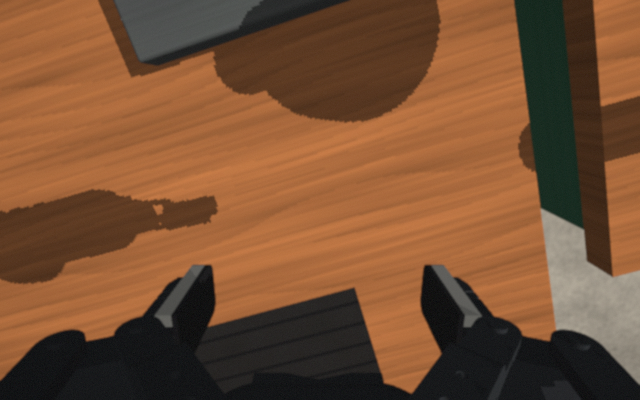

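Scene: the grey fixture is near top pixel (284,216), with the shaft lying along the image's vertical. The meant stand (larger wooden one) is near (428,237), its empty hole at (401,241), which is stand +y, so hole_left. I'll get rough positions next, then refine them with the wrist camera.

```bash
cat > h.py <<'E'
import numpy as np, cv2
from scipy.spatial.transform import Rotation as Ro
def R(m): return Ro.from_euler('xyz',m['rotation']).as_matrix()
def ray(m,p):
    d=np.linalg.inv(m['K'])@np.array([p[0],p[1],1.]); d=np.array([d[0],-d[1],-d[2]])
    return R(m)@d
def onz(m,p,z):
    d=ray(m,p); o=np.array(m['position']); return o+d*(z-o[2])/d[2]
def proj(m,P):
    c=R(m).T@(np.array(P,float)-m['position']); c=np.array([c[0],-c[1],-c[2]]); q=m['K']@c; return q[:2]/q[2]
def tri(ms,ps):
    A=np.zeros((3,3));b=np.zeros(3)
    for m,p in zip(ms,ps):
        d=ray(m,p);d/=np.linalg.norm(d);M=np.eye(3)-np.outer(d,d);A+=M;b+=M@m['position']
    return np.linalg.solve(A,b)
def zoom(im,x0,y0,w,h,k,name):
    cv2.imwrite(name,cv2.resize(im[y0:y0+h,x0:x0+w],None,fx=k,fy=k,interpolation=cv2.INTER_CUBIC))
E
python3 - <<'E'
from h import *
from bench import imaging
im=cv2.imread('pics/top0.png'); m=imaging.camera_model('top')
zoom(im,230,160,120,100,6,'pics/topfix.png'); zoom(im,370,200,120,75,6,'pics/topst.png')
print('hole',onz(m,(401,241),55)); print('shaft',onz(m,(269,217),56)); print('jar',onz(m,(333,279),85))
for c in [(250,185),(310,180),(318,244),(257,251)]: print('plate',onz(m,c,16))
for c in [(387,236),(466,219),(470,240),(391,256)]: print('stand',onz(m,c,55))
E
```

```text
hole [ 466.15030474 -179.33162323   55.        ]
shaft [546.00567161 205.47208197  56.        ]
jar [363.23618886  22.32336282  85.        ]
plate [646.19267978 266.09296959  16.        ]
plate [656.50451544  83.31406629  16.        ]
plate [462.49456388  63.89391593  16.        ]
plate [445.91337366 248.22456847  16.        ]
stand [ 481.70830404 -139.08178527   55.        ]
stand [ 525.5570705  -370.56741308   55.        ]
stand [ 464.19174916 -379.47418226   55.        ]
stand [ 423.26934801 -148.74860657   55.        ]
```

View pics/topfix.png

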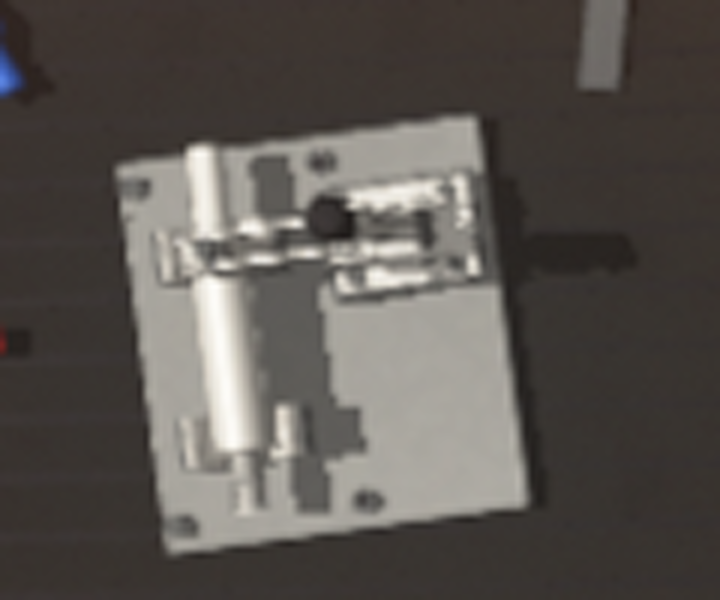

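View pics/topst.png

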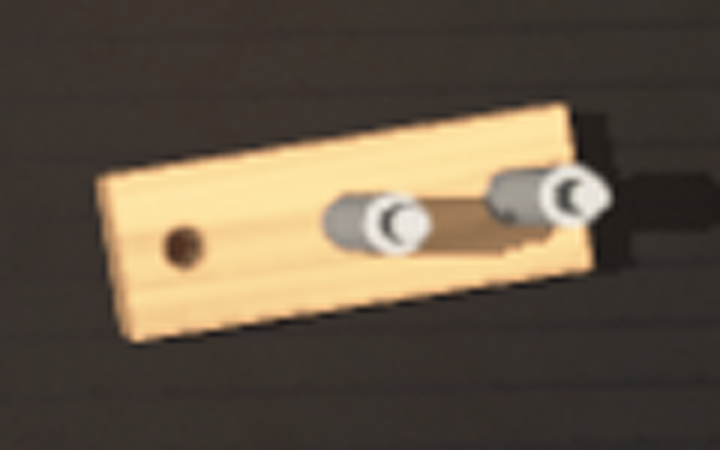

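```bash
python3 - <<'E'
from h import *
from bench import bot,imaging,solve_ik
pi=np.pi
print(solve_ik([535,170,290],[pi,0,pi+.1]), solve_ik([455,-185,250],[pi,0,pi+.19]))
bot.move_ptp([535,170,290],[pi,0,pi+.1])
m=imaging.camera_model('wrist'); im=imaging.capture('wrist'); cv2.imwrite('pics/w1.png',im); np.save('w1.npy',m,allow_pickle=True); print(m,bot.get_state()['t'],bot.get_state()['qpos'])
bot.move_ptp([440,-190,250],[pi,0,pi+.19])
m=imaging.camera_model('wrist'); im=imaging.capture('wrist'); cv2.imwrite('pics/w2.png',im); np.save('w2.npy',m,allow_pickle=True); print(m,bot.get_state()['t'],bot.get_state()['qpos'])
E
```

```text
[ 0.17617824  0.31694192 -0.05479154  1.19906286  0.          0.07617824] [-0.53658956  0.20459819 -0.30806968  1.05812845  0.         -0.72658956]
{'K': array([[352.7604231 ,   0.        , 317.52538688],
       [  0.        , 352.7604231 , 203.42533602],
       [  0.        ,   0.        ,   1.        ]]), 'position': array([460.5692387 , 163.46669425, 433.50860665]), 'rotation': array([-2.95229983e-01,  5.68609596e-04,  1.67161990e+00])} 2.0833 [ 1.77724303e-01  3.16880952e-01 -5.50732880e-02  1.19908058e+00
  2.39517236e-04  7.63537948e-02]
{'K': array([[352.7604231 ,   0.        , 317.52538688],
       [  0.        , 352.7604231 , 203.42533602],
       [  0.        ,   0.        ,   1.        ]]), 'position': array([ 367.3328081 , -203.23341512,  393.7243956 ]), 'rotation': array([-2.95999598e-01,  8.95233098e-04,  1.76169774e+00])} 3.5333 [-5.59960626e-01  1.82344451e-01 -3.35631850e-01  1.05241503e+00
  2.59401437e-04 -7.51549961e-01]
```

View pics/w1.png

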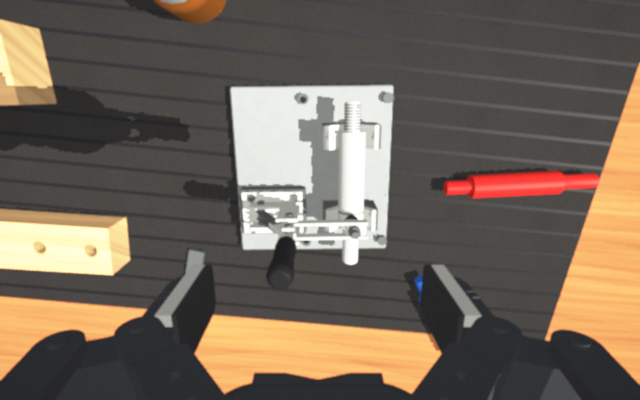

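View pics/w2.png

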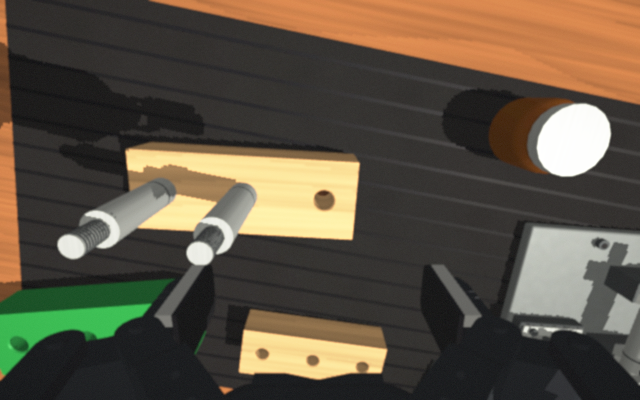

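w1 shows the whole fixture, with the shaft from about (352,105) at the thread to (350,262) at the foot and the handle grip top near (280,275). w2 shows the stand, with its empty hole at (324,200) on the +y end. Next I'll measure the edges by mask.

```bash
python3 - <<'E'
from h import *
import cv2
m1=np.load('w1.npy',allow_pickle=True).item(); m2=np.load('w2.npy',allow_pickle=True).item()
im=cv2.imread('pics/w1.png')
hsv=cv2.cvtColor(im,cv2.COLOR_BGR2HSV)
mask=((hsv[...,1]<40)&(hsv[...,2]>80)).astype(np.uint8); mask[:,:200]=0;mask[:,420:]=0;mask[300:]=0
# plate: left, top, right, bottom edges by line fitting from scan
def edge(kind,rng):
    pts=[]
    for r in rng:
        if kind=='L': a=np.flatnonzero(mask[r]); pts.append((a[0]-.5,r))
        if kind=='R': a=np.flatnonzero(mask[r]); pts.append((a[-1]+.5,r))
        if kind=='T': a=np.flatnonzero(mask[:,r]); pts.append((r,a[0]-.5))
        if kind=='B': a=np.flatnonzero(mask[:,r]); pts.append((r,a[-1]+.5))
    vx,vy,x,y=cv2.fitLine(np.float32(pts),cv2.DIST_HUBER,0,.01,.01).ravel(); return np.array([-vy,vx,vy*x-vx*y])
L=edge('L',range(95,240,3));Rr=edge('R',range(100,240,3));T=edge('T',range(240,340,3));B=edge('B',list(range(248,268))+list(range(300,340,3)))
cs=[]
for a,b in ((L,T),(Rr,T),(Rr,B),(L,B)):
    p=np.cross(a,b);p=p[:2]/p[2]; w=onz(m1,p,16); cs.append(w); print(p,w)
cs=np.array(cs); 
loc=np.array([(-100,-135),(-100,50),(100,50),(100,-135)],float)
A,C=loc-loc.mean(0),cs[:,:2]-cs[:,:2].mean(0)
th=np.arctan2((A[:,0]*C[:,1]-A[:,1]*C[:,0]).sum(),(A*C).sum())
Rm=np.array([[np.cos(th),-np.sin(th)],[np.sin(th),np.cos(th)]])
o=cs[:,:2].mean(0)-Rm@loc.mean(0); print('fixture',o,th,'res',(cs[:,:2]-(loc@Rm.T+o)).round(1).tolist())
# project check
def F(x,y,z): return [*(o+Rm@[x,y]),z]
k=im.copy()
for P in [(-82.5,0,56),(97.5,0,56),(0,0,56),(-47,0,70),(43,-66,179),(43,-67,197),(52.5,0,56)]:
    q=proj(m1,F(*P)); print(P,q.round(1)); cv2.circle(k,tuple(int(v*16) for v in q),32,(0,0,255),1,shift=4)
zoom(k,220,75,190,230,2.5,'pics/w1z.png')
# hole + stand
im=cv2.imread('pics/w2.png'); zoom(im,110,130,260,130,3,'pics/w2z.png')
g=cv2.cvtColor(im,cv2.COLOR_BGR2GRAY)
sub=g[180:222,305:345]; bl=(sub<120).astype(np.uint8)
n,lab,st,ce=cv2.connectedComponentsWithStats(bl); i=1+np.argmax(st[1:,4]); print(st[i],ce[i]+[305,180], onz(m2,ce[i]+[305,180],55))
E
```

```text
[229.6294    84.959114] [458.57209218  63.85167197  16.        ]
[421.6572   82.94596] [434.77167721 277.89258383  16.        ]
[390.8411 319.1335] [742.08681504 292.95494226  16.        ]
[228.53522 240.59795] [647.80013537  67.83964446  16.        ]
fixture [572.97745779 218.07928701] -0.051075800562882676 res [[-7.6, -24.5], [-40.9, 4.8], [66.7, 30.0], [-18.2, -10.3]]
(-82.5, 0, 56) [370.4 131.7]
(97.5, 0, 56) [341.3 282.3]
(0, 0, 56) [356.1 205.6]
(-47, 0, 70) [365.7 167.1]
(43, -66, 179) [282.4 288.6]
(43, -67, 197) [278.9 300.7]
(52.5, 0, 56) [347.9 248.2]
[ 10  11  19  18 264] [323.92045455 199.39015152] [ 463.45162926 -178.45109215   55.        ]
```

View pics/w1z.png

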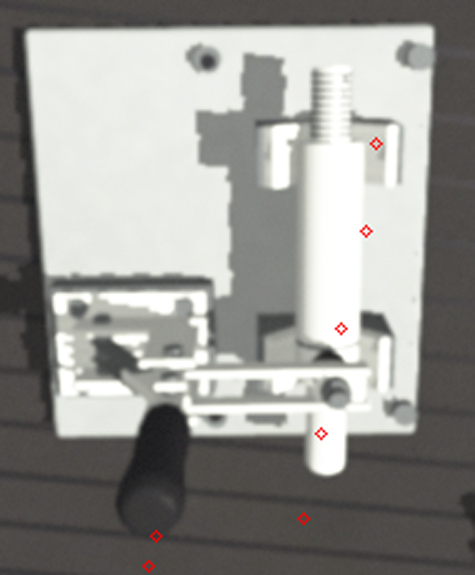

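View pics/w2z.png

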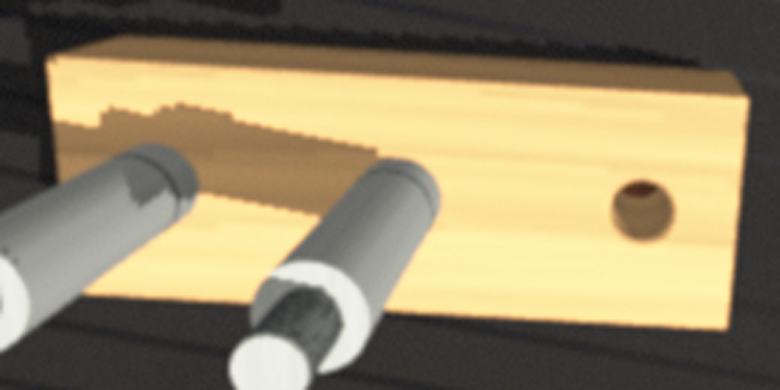

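```bash
python3 - <<'E'
from h import *
import cv2
from bench import imaging
m1=np.load('w1.npy',allow_pickle=True).item(); m2=np.load('w2.npy',allow_pickle=True).item(); mt=imaging.camera_model('top')
def fit(loc,cs):
    loc=np.array(loc,float);cs=np.array(cs)[:,:2]
    A,C=loc-loc.mean(0),cs-cs.mean(0)
    th=np.arctan2((A[:,0]*C[:,1]-A[:,1]*C[:,0]).sum(),(A*C).sum())
    Rm=np.array([[np.cos(th),-np.sin(th)],[np.sin(th),np.cos(th)]]); o=cs.mean(0)-Rm@loc.mean(0)
    return o,th,Rm,(cs-(loc@Rm.T+o)).round(1).tolist()
loc=[(-100,-135),(-100,50),(100,50),(100,-135)]
def subpix(im,p):
    g=cv2.cvtColor(im,cv2.COLOR_BGR2GRAY); return cv2.cornerSubPix(g,np.float32(p).reshape(-1,1,2),(4,4),(-1,-1),(3,50,.01)).reshape(-1,2)
i1=cv2.imread('pics/w1.png'); i2=cv2.imread('pics/w2.png'); it=cv2.imread('pics/top0.png')
p=subpix(i1,[(230.4,87),(393.2,85),(385.2,248.2),(243.2,249.8)]); print(p.tolist())
o,th,Rm,res=fit(loc,[onz(m1,q,16) for q in p]); print('fixture wrist',o,th,res)
pt=subpix(it,[(230+525/6,160+505/6),(230+168/6,160+552/6),(230+117/6,160+163/6),(230+477/6,160+117/6)]); 
print('fixture top',fit(loc,[onz(mt,q,16) for q in pt])[:2],fit(loc,[onz(mt,q,16) for q in pt])[3])
def F(x,y,z): return [*(o+Rm@[x,y]),z]
k=i1.copy()
for P in [(-82.5,0,56),(97.5,0,56),(0,0,56),(43,-66,179),(43,-67,197),(52.5,0,56)]:
    q=proj(m1,F(*P)); cv2.circle(k,tuple(int(v*16) for v in q),32,(0,0,255),1,shift=4)
zoom(k,220,75,190,230,2.5,'pics/w1z2.png')
np.savez('fix.npz',o=o,th=th)
ps=subpix(i2,[(110+48/3,130+58/3),(110+748/3,130+97/3),(110+727/3,130+328/3)]); print(ps.tolist())
so,sth,SR,sres=fit([(-40,-112),(-40,112),(40,112)],[onz(m2,q,55) for q in ps]); print('stand wrist',so,sth,sres,'hole',so+SR@[0,80],'direct',onz(m2,(324.3,200.5),55))
pt=subpix(it,[(391.5,257),(386.3,229.3),(464.5,217),(469,245)])
t=fit([(-40,112),(40,112),(40,-112),(-40,-112)],[onz(mt,q,55) for q in pt]); print('stand top',t[0],t[1],t[3],'hole',t[0]+t[2]@[0,80],'direct',onz(mt,(400.5,241.2),55))
E
```

```text
[[229.93858337402344, 86.91963958740234], [392.7991027832031, 85.23558807373047], [385.7003479003906, 246.91836547851562], [242.71861267089844, 249.02635192871094]]
fixture wrist [543.91071994 208.66749908] 0.11399147945685395 [[0.7, 1.1], [1.6, -0.8], [-1.4, -0.7], [-0.9, 0.4]]
fixture top (array([546.60240983, 209.87169158]), np.float64(0.11201709836341778)) [[0.9, 1.0], [2.9, -0.9], [-2.4, -0.1], [-1.4, 0.0]]
[[124.76961517333984, 150.3209991455078], [359.3429260253906, 162.3648681640625], [351.7328796386719, 239.37779235839844]]
stand wrist [ 475.74184403 -258.32852471] 0.13800399286896617 [[0.1, -1.0], [-0.5, 0.9], [0.4, 0.1]] hole [ 464.73653525 -179.0891205 ] direct [ 464.5150248  -177.85227903   55.        ]
stand top [ 476.79203689 -256.3794215 ] 0.13387490900347213 [[-0.4, 0.8], [0.1, 2.7], [0.2, -2.1], [0.0, -1.4]] hole [ 466.11400714 -177.09525107] direct [ 465.6036621  -177.85697693   55.        ]
```

View pics/w1z2.png

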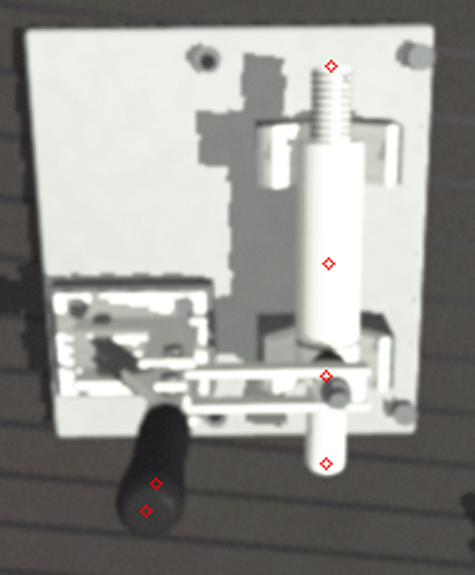

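```bash
cat >> h.py <<'E'
pi=np.pi
o=np.array([545.,209.]); th=.113; c,s=np.cos(th),np.sin(th)
def F(x,y,z): return np.array([o[0]+c*x-s*y,o[1]+s*x+c*y,z])
hole=np.array([465.,-178.2]); D=111.5
def euler(M): return Ro.from_matrix(M).as_euler('xyz')
def place(foot,az=.137):
    """grasp upright shaft, foot at 'foot'"""
    z=np.array([np.cos(az),np.sin(az),0]); x=np.array([0,0,1.]); y=np.cross(z,x)
    return np.array([*foot[:2],foot[2]+D])+19*z, euler(np.c_[x,y,z])
def handle(t,sl=-8,lead=0,off=21.0):
    r=94.6; ph=t+.058; g=np.array([-60.5-r*np.sin(ph),84.6+r*np.cos(ph)])
    d=np.array([-np.sin(t),np.cos(t)]); n=np.array([np.cos(t),np.sin(t)])
    cc=g+sl*d+(10-lead)*n
    return F(43,cc[0]+off-10,cc[1])
E
python3 - <<'E'
from h import *
from bench import bot,solve_ik
for y in (pi/2,-pi/2):
  for t in (0,.5,1): print(y,t,handle(t).round(),np.round(solve_ik(handle(t),[pi,0,th+y]),2))
g=F(-14,0,37); print(np.round(solve_ik(g,[pi,0,pi+th]),2))
for az in (.137,-.1,-.37,.4):
  for h in (160,60,10):
    p,e=place([*hole,h],az); q=solve_ik(p,e); print(az,h,p.round(),e.round(2),None if q is None else np.round(q,2))
E
```

```text
1.5707963267948966 0 [593. 169. 171.] [ 0.16  0.49 -0.1   0.98  0.    1.62]
1.5707963267948966 0.5 [598. 127. 163.] [ 0.09  0.49 -0.13  0.96  0.    1.55]
1.5707963267948966 1 [601.  95. 135.] [ 0.04  0.51 -0.17  0.89  0.    1.49]
-1.5707963267948966 0 [593. 169. 171.] [ 0.16  0.49 -0.1   0.98  0.   -1.53]
-1.5707963267948966 0.5 [598. 127. 163.] [ 0.09  0.49 -0.13  0.96  0.   -1.59]
-1.5707963267948966 1 [601.  95. 135.] [ 0.04  0.51 -0.17  0.89  0.   -1.65]
[ 0.24  0.56 -0.38  0.63  0.    0.13]
0.137 160 [ 484. -176.  272.] [-3.   -1.57  0.  ] None
0.137 60 [ 484. -176.  172.] [-3.   -1.57  0.  ] None
0.137 10 [ 484. -176.  122.] [-3.   -1.57  0.  ] None
-0.1 160 [ 484. -180.  272.] [ 3.04 -1.57  0.  ] None
-0.1 60 [ 484. -180.  172.] [ 3.04 -1.57  0.  ] None
-0.1 10 [ 484. -180.  122.] [ 3.04 -1.57  0.  ] None
-0.37 160 [ 483. -185.  272.] [ 2.77 -1.57  0.  ] None
-0.37 60 [ 483. -185.  172.] [ 2.77 -1.57  0.  ] None
-0.37 10 [ 483. -185.  122.] [ 2.77 -1.57  0.  ] None
0.4 160 [ 483. -171.  272.] [-2.74 -1.57  0.  ] None
0.4 60 [ 483. -171.  172.] [-2.74 -1.57  0.  ] None
0.4 10 [ 483. -171.  122.] [-2.74 -1.57  0.  ] None<stdin>:8: UserWarning: Gimbal lock detected. Setting third angle to zero since it is not possible to uniquely determine all angles.
```

```bash
python3 - 2>/dev/null <<'E'
from h import *
from bench import bot,solve_ik
print(bot.get_state()['qpos'].round(3))
def ori(az,el,up):
    # tool z: azimuth az, elevation el ; up=+1 tool x up
    z=np.array([np.cos(az)*np.cos(el),np.sin(az)*np.cos(el),np.sin(el)])
    x=np.array([-np.cos(az)*np.sin(el),-np.sin(az)*np.sin(el),np.cos(el)])*up
    return euler(np.c_[x,np.cross(z,x),z])
for up in (1,-1):
  for daz in (0,.8,1.57,-.8,-1.57,2.3,-2.3,3.14):
    for el in (0,):
      out=[]
      for r in (350,494,600,700,800):
        for h in (122,170,272,400):
          a=np.arctan2(hole[1],hole[0]); u=np.array([np.cos(a),np.sin(a)])
          z=np.array([np.cos(a+daz),np.sin(a+daz)])
          q=solve_ik([*(u*r+19*z),h],ori(a+daz,el,up))
          if q is not None: out.append((r,h,np.round(q,2).tolist()))
      print(up,daz,len(out),out[:3])
E
```

```text
[-0.56   0.182 -0.336  1.052  0.    -0.752]
1 0 6 [(700, 272, [-0.54, 0.78, -1.14, -1.92, 0.18, -3.14]), (700, 400, [-0.54, 0.34, -1.11, -1.45, 0.18, -3.14]), (800, 122, [-0.51, 1.14, -0.79, -1.93, 0.14, -3.14])]
1 0.8 12 [(350, 122, [-1.59, 1.15, -0.86, 1.13, 1.12, 0.0]), (350, 170, [-1.59, 1.03, -0.91, 1.2, 1.12, 0.0]), (350, 272, [-1.59, 0.76, -0.97, 1.42, 1.12, 0.0])]
1 1.57 7 [(350, 122, [-1.21, 1.15, -0.36, 1.63, 0.72, 0.0]), (350, 170, [-1.21, 1.05, -0.4, 1.69, 0.72, 0.0]), (350, 272, [-1.21, 0.86, -0.44, 1.84, 0.72, 0.0])]
1 -0.8 11 [(494, 400, [0.03, 0.29, -1.24, -1.53, -1.2, -3.14]), (600, 272, [-0.06, 0.76, -1.05, -1.81, -1.11, -3.14]), (600, 400, [-0.06, 0.38, -1.02, -1.4, -1.11, -3.14])]
1 -1.57 7 [(350, 122, [0.15, 1.15, -0.36, 1.63, -1.05, 0.0]), (350, 170, [0.15, 1.05, -0.4, 1.69, -1.05, 0.0]), (350, 272, [0.15, 0.86, -0.44, 1.84, -1.05, 0.0])]
1 2.3 3 [(350, 122, [-0.87, 1.24, 0.04, 1.94, 0.34, 0.0]), (350, 170, [-0.87, 1.16, -0.0, 1.98, 0.34, 0.0]), (350, 272, [-0.87, 1.0, -0.04, 2.1, 0.34, 0.0])]
1 -2.3 3 [(350, 122, [-0.12, 1.24, 0.04, 1.94, -0.59, 0.0]), (350, 17
[... 691 characters left out ...]
 -1.24, -1.53, -1.2, 0.0]), (600, 272, [-0.06, 0.76, -1.05, -1.81, -1.11, 0.0]), (600, 400, [-0.06, 0.38, -1.02, -1.4, -1.11, 0.0])]
-1 -1.57 7 [(350, 122, [0.15, 1.15, -0.36, 1.63, -1.05, -3.14]), (350, 170, [0.15, 1.05, -0.4, 1.69, -1.05, -3.14]), (350, 272, [0.15, 0.86, -0.44, 1.84, -1.05, -3.14])]
-1 2.3 3 [(350, 122, [-0.87, 1.24, 0.04, 1.94, 0.34, -3.14]), (350, 170, [-0.87, 1.16, -0.0, 1.98, 0.34, -3.14]), (350, 272, [-0.87, 1.0, -0.04, 2.1, 0.34, -3.14])]
-1 -2.3 3 [(350, 122, [-0.12, 1.24, 0.04, 1.94, -0.59, -3.14]), (350, 170, [-0.12, 1.16, -0.0, 1.98, -0.59, -3.14]), (350, 272, [-0.12, 1.0, -0.04, 2.1, -0.59, -3.14])]
-1 3.14 1 [(350, 122, [-0.48, 1.31, 0.24, 2.07, -0.12, -3.14])]
```

```bash
python3 - 2>/dev/null <<'E'
from h import *
from bench import bot,solve_ik
def ori(az,el,up=1):
    z=np.array([np.cos(az)*np.cos(el),np.sin(az)*np.cos(el),np.sin(el)])
    x=np.array([-np.cos(az)*np.sin(el),-np.sin(az)*np.sin(el),np.cos(el)])*up
    return z,euler(np.c_[x,np.cross(z,x),z])
for phi in (0,.2,.4,.6):
  for az in np.arange(-3.0,3.2,.2):
    ok=[];q0=None
    for h in (115,140,165,180):
      z,e=ori(az,-phi); q=solve_ik(np.array([*hole,h])+19*z,e); ok.append(q is not None)
      if h==115 and q is not None:q0=np.round(q,2).tolist()
    if ok[0]: print(phi,round(az,1),ok,q0)
for phi in (0,.2,.4,.6):
  z=np.array([np.sin(phi)*c,np.sin(phi)*s,-np.cos(phi)]); y=-np.array([-s,c,0]);
  for sg in (1,-1):
    yy=y*sg; e=euler(np.c_[np.cross(yy,z),yy,z]); print(phi,sg,np.cross(yy,z).round(2),solve_ik(F(-5,0,56)+19*z,e))
E
```

```text
0 -2.2 [True, True, False, False] [-0.03, 1.32, 0.24, 2.07, -0.98, 0.0]
0 -2.0 [True, True, True, True] [0.01, 1.26, 0.07, 1.95, -1.13, 0.0]
0 -1.8 [True, True, True, True] [0.05, 1.22, -0.09, 1.83, -1.29, 0.0]
0 0.8 [True, True, True, True] [-1.12, 1.17, -0.31, 1.66, 1.22, 0.0]
0 1.0 [True, True, True, True] [-1.07, 1.2, -0.15, 1.79, 1.07, 0.0]
0 1.2 [True, True, True, True] [-1.02, 1.25, 0.02, 1.91, 0.93, 0.0]
0 1.4 [True, True, True, True] [-0.95, 1.3, 0.19, 2.03, 0.79, 0.0]
0.2 -2.6 [True, True, False, False] [-0.15, 1.29, 0.46, 2.06, -0.68, -0.16]
0.2 -2.4 [True, True, True, True] [-0.09, 1.22, 0.3, 1.93, -0.81, -0.22]
0.2 -2.2 [True, True, True, True] [-0.04, 1.15, 0.13, 1.77, -0.95, -0.29]
0.2 -2.0 [True, True, True, True] [0.0, 1.07, -0.05, 1.57, -1.1, -0.41]
0.2 -1.8 [True, True, True, True] [0.04, 0.97, -0.25, 1.26, -1.24, -0.63]
0.2 -1.6 [True, True, True, True] [0.06, 0.81, -0.55, 0.61, -1.35, -1.16]
0.2 -1.4 [True, True, True, True] [0.05, 0.75, -0.96, -0.66, -1.34, -2.1]
0.2 -1.2 [True, True, True, True] [0.02, 0.94, -1.19, -1.59, -1.17, -2.64]
0.2 0.6 [True, True, True
[... 4054 characters left out ...]
373048]
0 -1 [-0.99 -0.11 -0.  ] [ 0.24086217  0.57345021 -0.35159931  0.64574681  0.          0.12786217]
0.2 1 [0.97 0.11 0.2 ] [ 0.25476386  0.47582604 -0.56824119  0.32868313 -0.02807358 -3.00261802]
0.2 -1 [-0.97 -0.11 -0.2 ] [ 0.25476386  0.47582604 -0.56824119  0.32868313 -0.02807358  0.13897463]
0.4 1 [0.92 0.1  0.39] [ 0.27122136  0.42146083 -0.7739604  -0.02013621 -0.06139611 -2.99567723]
0.4 -1 [-0.92 -0.1  -0.39] [ 0.27122136  0.42146083 -0.7739604  -0.02013621 -0.06139611  0.14591543]
0.6 1 [0.82 0.09 0.56] [ 0.29001079  0.43422556 -0.96522857 -0.42133967 -0.09959124 -2.99501302]
0.6 -1 [-0.82 -0.09 -0.56] [ 0.29001079  0.43422556 -0.96522857 -0.42133967 -0.09959124  0.14657964]
```

```bash
python3 - 2>&1 <<'E'
from h import *
from bench import bot,imaging
e=[pi,0,th-pi/2]
st=handle(0)+F(0,18,0)-F(0,0,0)
bot.move_ptp(st+[0,0,70],e); bot.grip(0.0,40)
bot.movel(st,max_speed=150); print(bot.get_state()['tcp_pos'],st)
for t in (0,.2,.4,.6,.8,1.0):
    hit=bot.movel(handle(t,lead=0),max_speed=90,threshold=25)
    s=bot.get_state(); print(t,hit,s['contact_force'].round(1),s['t'])
    if hit: break
hit=bot.movel(handle(1.05,lead=4),max_speed=40,threshold=12); s=bot.get_state(); print(hit,s['contact_force'].round(1),s['tcp_pos'],handle(1.05,lead=4))
cv2.imwrite('pics/s2.png',imaging.capture('scene')); cv2.imwrite('pics/t2.png',imaging.capture('top'))
zoom(cv2.imread('pics/s2.png'),280,130,130,110,6,'pics/s2z.png'); zoom(cv2.imread('pics/t2.png'),230,160,120,100,6,'pics/t2z.png')
E
```

```text
[591.115362   187.12947609 171.55522334] [590.76843436 187.03703593 171.0409274 ]
0 False [-0.1  1.3  0.9] 6.7667
0.2 False [0.7 0.5 1.2] 7.1083
0.4 False [-0.1 -0.8  0.4] 7.45
0.6 False [-0.1  0.6  0.2] 7.7917
0.8 False [-0.7  0.1  0.2] 8.1333
1.0 False [ 0.1 -0.3 -0.4] 8.475
False [-1.2  4.4  5.2] [601.8338561   91.38809499 128.51240168] [601.73321405  90.41694609 128.0583324 ]
```

View pics/s2z.png

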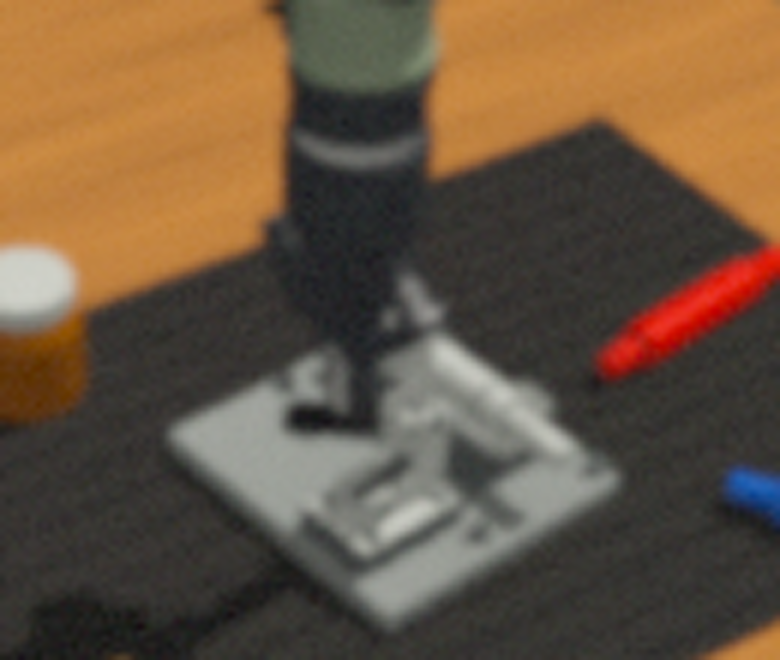

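The handle is laid over at zoom (330,415), the arm looks upright and the shaft is clear. I'll push a little further until I feel the hard stop, then back off and look.

```bash
python3 - 2>&1 <<'E'
from h import *
from bench import bot,imaging
p=bot.get_state()['tcp_pos']; d=F(0,-5,-8)-F(0,0,0)
hit=bot.movel(p+d,max_speed=30,threshold=14); s=bot.get_state(); print(hit,s['contact_force'].round(1),s['tcp_pos'],p+d)
bot.movel(s['tcp_pos']+(F(0,10,40)-F(0,0,0)))
bot.movel(F(20,-40,290))
bot.grip(0.75)
phi=.35; z=np.array([np.sin(phi)*c,np.sin(phi)*s_ if False else np.sin(phi)*np.sin(th),-np.cos(phi)])
y=np.array([-np.sin(th),np.cos(th),0]); e=euler(np.c_[np.cross(y,z),y,z])
bot.move_ptp(F(-30,0,190)+19*z,e)
m=imaging.camera_model('wrist'); cv2.imwrite('pics/w3.png',imaging.capture('wrist')); np.save('w3.npy',m,allow_pickle=True)
cv2.imwrite('pics/s3.png',imaging.capture('scene'));zoom(cv2.imread('pics/s3.png'),280,130,130,110,6,'pics/s3z.png')
s=bot.get_state(); print(s['t'],s['qpos'].round(2))
for q in [(0,0,56),(-82.5,0,56),(97.5,0,56),(43,-143,131)]: print(q,proj(m,F(*q)).round())
E
```

```text
True [-4.6  3.4 14.8] [602.62936389  90.70778641 126.2978553 ] [602.36027828  86.35484754 120.44031093]
12.9667 [ 0.28  0.18 -0.63  0.41 -0.06  0.15]
(0, 0, 56) [317. 173.]
(-82.5, 0, 56) [317.  58.]
(97.5, 0, 56) [317. 263.]
(43, -143, 131) [100. 289.]
```

View pics/s3z.png

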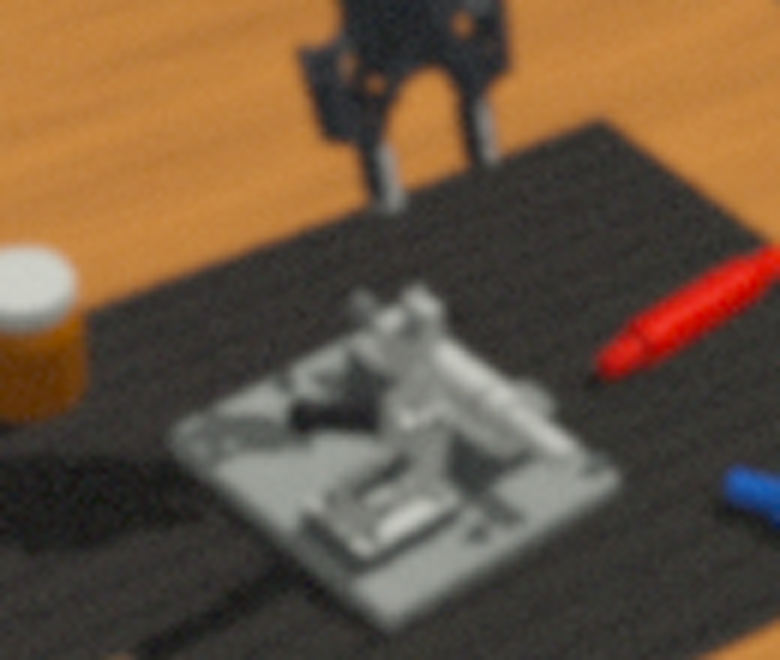

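View pics/w3.png

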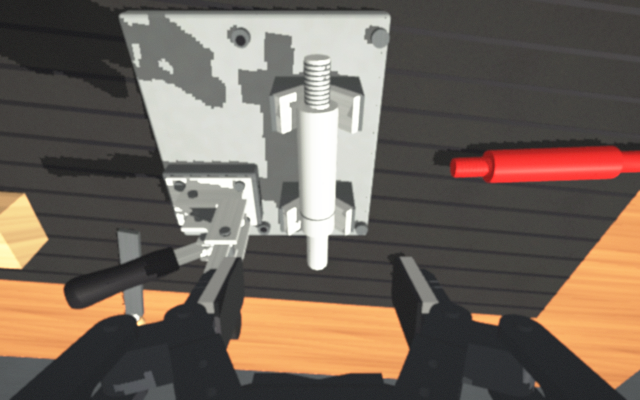

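Clamp open: the handle lies over at w3 (100,285), predicted (100,289), and the arm stands upright. The shaft projects where expected (thread end at (317,57), foot at (317,267)). Next step is the grasp.

```bash
sed -i 's/^hole=.*/hole=np.array([465.,-178.2]); D=102.5; phi=.35/' h.py; python3 - 2>&1 <<'E'
from h import *
from bench import bot,imaging
z=np.array([np.sin(phi)*c,np.sin(phi)*s,-np.cos(phi)])
print(bot.movel(F(-5,0,100)+19*z,max_speed=150,threshold=20), bot.movel(F(-5,0,56)+19*z,max_speed=70,threshold=15))
st=bot.get_state(); print(st['tcp_pos'],F(-5,0,56)+19*z,st['contact_force'].round(1))
bot.grip(0.0,60); st=bot.get_state(); print(st['opening'],st['contact_force'].round(1),st['tcp_pos'])
bot.movel(F(-5,0,80)+19*z,max_speed=50); st=bot.get_state(); print(st['opening'],st['contact_force'].round(1),st['wrist_torque'].round(2))
bot.movel(F(-5,0,300)+19*z,max_speed=180); st=bot.get_state(); print(st['opening'],st['contact_force'].round(1),st['t'])
cv2.imwrite('pics/w4.png',imaging.capture('wrist'))
E
```

```text
False False
[546.79456552 209.2729819   38.44523551] [546.50539574 209.17083748  38.15191846] [ 0.6 -0.2 -0.3]
0.310529419721262 [-2.3 -2.   5.7] [546.91363173 208.60158885  38.86742987]
0.3094519610968942 [ 0.3  0.4 -6.3] [-0.06  0.87 -0.05]
0.3101239773731212 [ 0.1  0.5 -6.8] 16.95
```

View pics/w4.png

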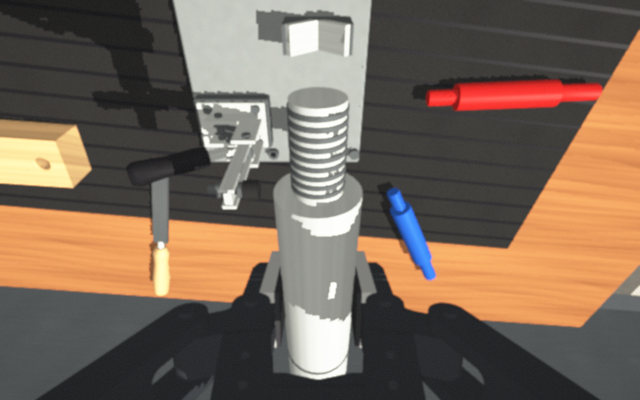

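```bash
python3 - 2>&1 <<'E'
from h import *
from bench import bot,imaging
m=imaging.camera_model('wrist'); st=bot.get_state()
T=Ro.from_euler('xyz',st['orientation']).as_matrix(); g=st['tcp_pos']-19*T[:,2]; print(g, F(-5,0,300))
for dt in (-.1,-.05,0,.05,.1):
    a=phi+dt; d=np.cos(a)*T[:,0]-np.sin(a)*T[:,2]   # thread dir
    print(dt,d.round(2),proj(m,g+77.5*d).round(1),proj(m,g+47.5*d).round(1),proj(m,g-57.5*d).round(1))
from bench import solve_ik
for az in (-1.4,-1.5,-1.6,-1.7):
  zz=np.array([np.cos(az)*np.cos(phi),np.sin(az)*np.cos(phi),-np.sin(phi)]);xx=np.array([np.cos(az)*np.sin(phi),np.sin(az)*np.sin(phi),np.cos(phi)])
  for f in (150,10): print(az,f,solve_ik(np.array([*hole,f+D])+19*zz,euler(np.c_[xx,np.cross(zz,xx),zz])))
E
```

```text
[539.17536949 208.16657051 298.38289488] [540.03188855 208.43620165 300.        ]
-0.1 [-0.99 -0.11 -0.1 ] [316.8  92.4] [316.9 185.1] [317.1 376.5]
-0.05 [-0.99 -0.11 -0.05] [316.7  96.3] [316.9 188.8] [317.1 370.9]
0 [-0.99 -0.11  0.  ] [316.7 101.1] [316.9 192.9] [317.1 365.3]
0.05 [-0.99 -0.11  0.05] [316.7 107. ] [316.8 197.4] [317.1 359.7]
0.1 [-0.99 -0.11  0.1 ] [316.6 114.1] [316.8 202.4] [317.2 354.1]
-1.4 150 [ 0.02770591  0.29863265 -0.84775498  0.05197847 -1.19379396 -1.96856807]
-1.4 10 [ 0.02770591  0.63309176 -0.92535854 -0.36008419 -1.19379396 -1.96856807]
-1.5 150 [ 0.03324365  0.36577534 -0.70261217  0.39991736 -1.21887    -1.67992817]
-1.5 10 [ 0.03324365  0.65084615 -0.77817267  0.03928605 -1.21887    -1.67992817]
-1.6 150 [ 0.03254409  0.44980065 -0.55726084  0.73120277 -1.21561219 -1.3924075 ]
-1.6 10 [ 0.03254409  0.70024007 -0.62624602  0.41177817 -1.21561219 -1.3924075 ]
-1.7 150 [ 0.02660529  0.53574316 -0.42424329  1.01277846 -1.1889909  -1.14122527]
-1.7 10 [ 0.02660529  0.76361244 -0.48439371  0.72475876 -1.1889909  -1.14122527]
```

The grip held: the thread end is at (318,101), against (317,101) predicted for no slip. Moving over the hole with the foot at about 130 mm, then checking.

```bash
cat >> h.py <<'E'
def pl(foot,az=-1.6,tilt=0):
    a=phi+tilt
    zz=np.array([np.cos(az)*np.cos(a),np.sin(az)*np.cos(a),-np.sin(a)]);xx=np.array([np.cos(az)*np.sin(a),np.sin(az)*np.sin(a),np.cos(a)])
    return np.array([*foot[:2],foot[2]+D])+19*zz, euler(np.c_[xx,np.cross(zz,xx),zz])
def foot(st):
    T=Ro.from_euler('xyz',st['orientation']).as_matrix(); g=st['tcp_pos']-19*T[:,2]
    d=np.cos(phi)*T[:,0]-np.sin(phi)*T[:,2]; return g-D*d,d
E
python3 - 2>&1 <<'E'
from h import *
from bench import bot,imaging
bot.move_ptp(*pl([*hole,130])); st=bot.get_state(); print(st['t'],st['qpos'].round(2)); f,d=foot(st); print(f,d.round(4))
p,e=pl([*hole,75]); bot.movel(p,max_speed=80); bot.dwell(.2); st=bot.get_state(); f,d=foot(st); print(f,d.round(4),st['opening'],st['contact_force'].round(1))
for n in ('scene','top','wrist'):
    im=imaging.capture(n); cv2.imwrite(f'pics/{n}5.png',im); m=imaging.camera_model(n)
    print(n,'foot',proj(m,f).round(1),'thr',proj(m,f+180*d).round(1),'hole',proj(m,[*hole,55]).round(1),'shoulder',proj(m,f+45*d).round(1))
zoom(cv2.imread('pics/scene5.png'),160,170,130,100,6,'pics/s5z.png');zoom(cv2.imread('pics/top5.png'),370,190,120,90,6,'pics/t5z.png')
E
```

```text
18.4833 [ 0.03  0.48 -0.57  0.68 -1.21 -1.39]
[ 466.01056467 -177.63699978  129.92344341] [-0.0026 -0.0019  1.    ]
[ 465.3983864  -178.21364806   75.51916572] [-1.1e-03  1.0e-04  1.0e+00] 0.30825819403267785 [ 0.6  0.1 -6.7]
scene foot [244.5 214.9] thr [237.2 169.9] hole [245.2 219.4] shoulder [242.8 204.5]
top foot [401.7 241.4] thr [412.3 242.5] hole [400.6 241.4] shoulder [404.1 241.6]
wrist foot [316.7 408.7] thr [315.5 104. ] hole [317.5 423.9] shoulder [316.5 367.8]
```

View pics/s5z.png

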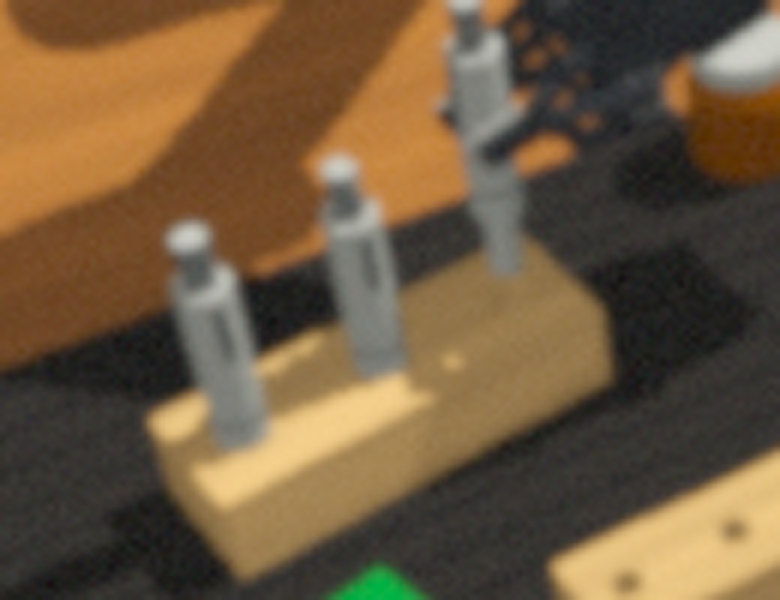

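View pics/t5z.png

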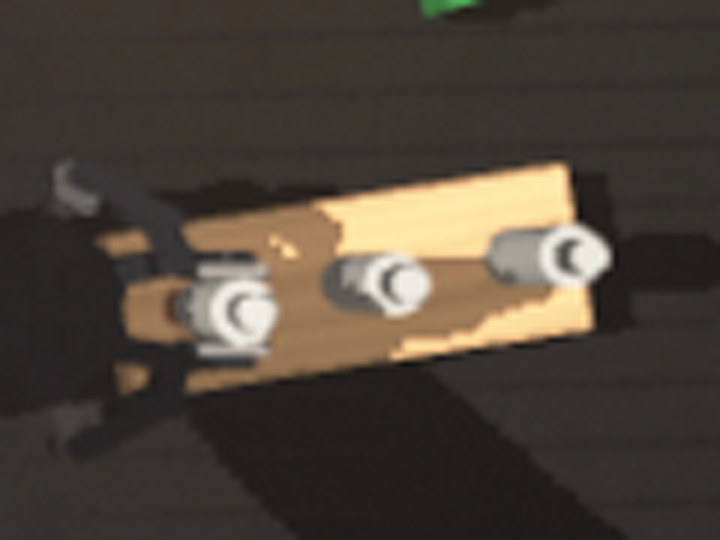

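View pics/wrist5.png

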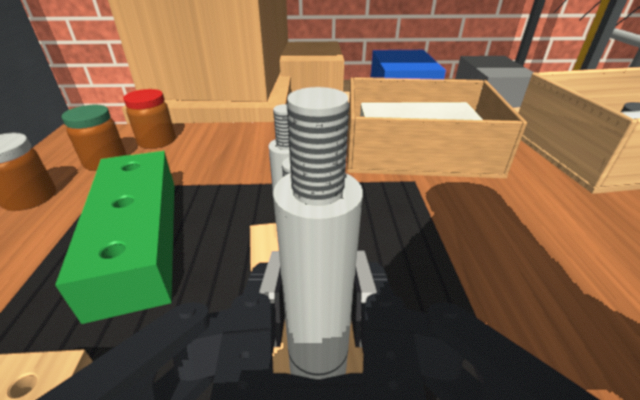

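Pictures agree with the calculation to about 1 px: thread end in the top view at (411,242), predicted (412,242.5), and the foot is over the hole. The other two shafts still stand. Lowering with contact stops.

```bash
python3 - 2>&1 <<'E'
from h import *
from bench import bot,imaging
for zf in (58,48,35,20,14):
    p,e=pl([*hole,zf]); hit=bot.movel(p,rot=e,max_speed=35,threshold=10); st=bot.get_state(); f,d=foot(st)
    print(zf,hit,f.round(2),d.round(4),st['contact_force'].round(1),st['wrist_torque'].round(2),st['t'])
    if hit: break
E
```

```text
58 False [ 464.89 -178.24   57.86] [5.e-04 3.e-04 1.e+00] [ 0.  -0.5 -6.2] [ 2.19 -0.08  0.01] 20.3083
48 False [ 464.81 -178.23   47.81] [6.e-04 2.e-04 1.e+00] [ 0.5  0.4 -7.2] [ 2.1  -0.04  0.01] 20.7417
35 False [ 464.8  -178.27   34.8 ] [6.e-04 2.e-04 1.e+00] [-0.3  0.2 -7.5] [ 2.14 -0.05 -0.06] 21.2667
20 False [ 464.85 -178.26   19.86] [5.e-04 3.e-04 1.e+00] [-0.8  0.3 -6.3] [ 2.13 -0.05  0.09] 21.8417
14 False [ 464.83 -178.23   13.82] [5.e-04 1.e-04 1.e+00] [-0.8  0.3 -6.9] [ 2.16 -0.08  0.06] 22.1667
```

```bash
python3 - 2>&1 <<'E'
from h import *
from bench import bot,imaging
p,e=pl([*hole,5]); hit=bot.movel(p,rot=e,max_speed=10,threshold=10); st=bot.get_state(); f,d=foot(st)
print(hit,f.round(2),d.round(4),st['contact_force'].round(1),st['wrist_torque'].round(2),st['t'])
im=imaging.capture('scene');cv2.imwrite('pics/s6.png',im); zoom(im,160,150,130,110,6,'pics/s6z.png')
E
```

```text
True [ 464.99 -178.88    8.99] [7.0e-04 4.4e-03 1.0e+00] [-1.   3.5  5.6] [ 0.19  0.01 -0.05] 22.8083
```

View pics/s6z.png

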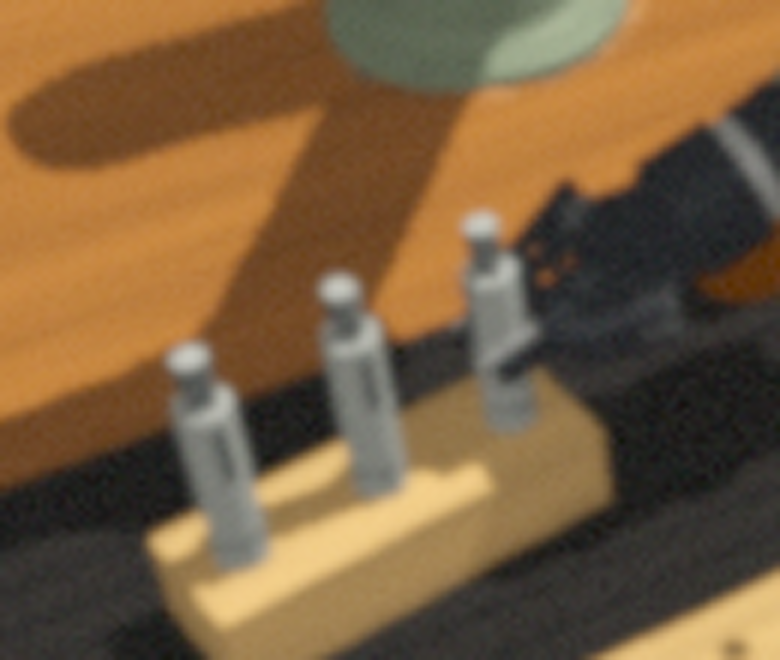

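Contact came at foot height 9 mm (expected 10), and the shoulder is on the wood in line with the other two. Releasing and retreating along the tool axis.

```bash
python3 - 2>&1 <<'E'
from h import *
from bench import bot,imaging
bot.grip(0.6); st=bot.get_state(); print(st['opening'],st['contact_force'].round(1))
T=Ro.from_euler('xyz',st['orientation']).as_matrix()
bot.movel(st['tcp_pos']-90*T[:,2],max_speed=80,threshold=15)
st=bot.get_state(); print(st['tcp_pos'],st['contact_force'].round(1))
bot.movel(st['tcp_pos']+[0,0,150],max_speed=150)
bot.move_ptp([400,60,330],[pi,0,pi+.19]) 
print(bot.get_state()['t'])
for n in ('scene','top','wrist'):
    im=imaging.capture(n); cv2.imwrite(f'pics/{n}7.png',im); m=imaging.camera_model(n); print(n,'thr',proj(m,[*hole,190]).round(1))
zoom(cv2.imread('pics/scene7.png'),160,140,250,120,3.2,'pics/s7z.png');zoom(cv2.imread('pics/top7.png'),230,130,250,160,3.2,'pics/t7z.png')
E
```

```text
0.5999235027953497 [0.8 0.3 0.3]
[ 465.76519963 -111.7879296   133.61014419] [ 0.2 -0.3 -0.2]
26.7167
scene thr [240.  187.3]
top thr [408.1 242.2]
wrist thr [ 25.3 212.6]
```

View pics/s7z.png

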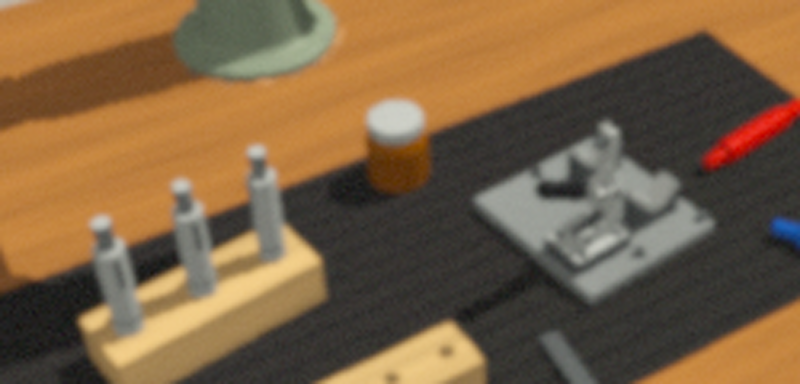

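View pics/t7z.png

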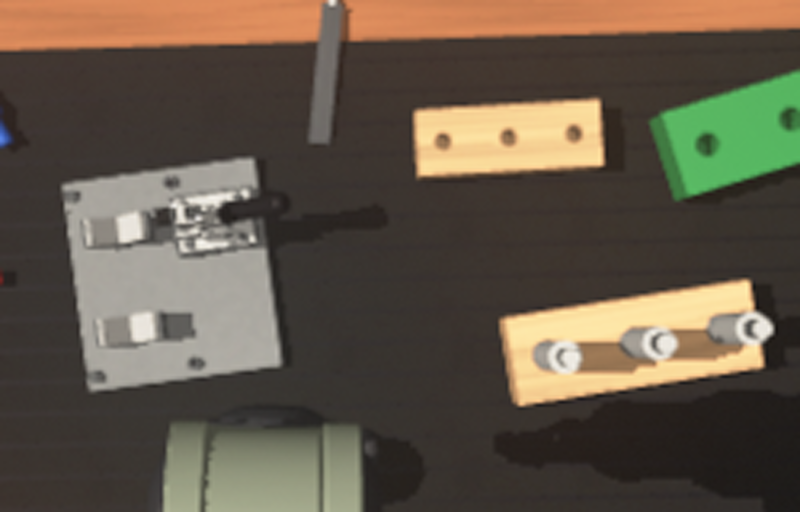

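View pics/wrist7.png

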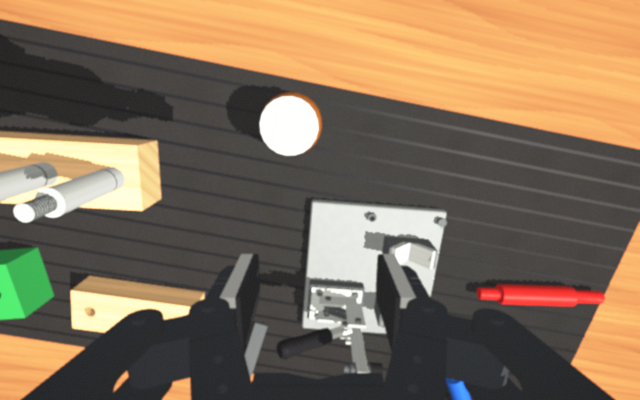

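Final views: all three shafts stand equally high in the stand. The new thread end is at top (407,242), predicted (408,242), and at wrist (25,213), predicted (25,213). The clamp arm is upright with the handle over, and the jar and file are where they were.

```bash
python3 -c "
from bench import bot
bot.sign_off(); print(bot.get_state()['t'])"
```

```text
the job is handed in; nothing more can be done
the job is handed in; nothing more can be done
```

The shaft now stands in the stand's empty hole (`hole_left`), thread up and released. The toggle clamp is fully open. I handed the job in at about 27 s of the 67 s.

- **Clamp:** I pushed the handle over with the closed fingers until it met its stop at about 15 N. The last pictures show the arm upright and the handle lying where an open one should.
- **Shaft:** I lifted it from the V-blocks with no slip seen in the grip. It went into the hole without touching the sides, and I lowered it until the shoulder met the wood.
- **Seating:** Contact came at a computed foot height of 9 mm against the expected 10 mm, which is within the calibration error.
- **Last checks:** The thread end shows within about 1 px of where a seated shaft's should be, in both the top and wrist views. It stands level with the other two. Those two shafts, the jar and the file look unmoved by eye, and the robot is clear of everything. No check failed.

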